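# Bring the cover down over its guide pin and hold it off the seal

### The job

Get the cover of the small vacuum drying chamber ready for its screws: first take the steel guide pin out of the fixings block, push it all the way down into the plain guide hole in the middle of one side of the chamber's top face, and let go of it. Then lift the cover by its bar handle and lower it, level and the right way round, so that the pin comes up through the cover's guide hole, and stop with the cover hovering about 10 mm above the chamber's top face, its four screw holes lined up over the four threaded holes. Do not let the cover down on the chamber or its seal, leave the other things on the bench alone, and finish while still holding the cover steady in the gripper, so that I can start the screws.

Things in the scene. Friction and masses are not known exactly. Their poses are not given: they have to be found in the camera images.
- chamber: Vacuum drying chamber, fixed: aluminium block 132 x 132 x 45 mm high, origin at the centre of its underside, z up. In its top face a bore 69 mm wide with a dish in it, a black O-ring round it (2 mm proud), four threaded 6 mm holes 54 mm from the centre in x and y, and a guide hole at the middle of the -x side (towards the robot). Steel port stub on +x, brass barb on -y. Yaw within 0.35 rad.
- chamber_rim (a point): Centre of the chamber's top face, 45 mm above the bench; axes as the chamber's.
- guide_hole (a point): Mouth of the chamber's guide hole, at x = -54 mm, y = 0 of the chamber, in its top face. The hole is 11 mm wide with a 1.5 mm chamfer, upright, 30 mm deep with a flat floor.
- thread_1 (a point): Mouth of the threaded hole at (-54, +54) mm of the chamber, in its top face.
- thread_3 (a point): Mouth of the threaded hole at (+54, -54) mm of the chamber.
- fixings_block: Fixed grey plastic block 50 (x) x 80 (y) x 30 mm high that holds the four cover screws and the guide pin; origin at the centre of its underside on the bench.
- pin: Guide pin: round steel pin 10 mm in diameter, 75 mm long, both ends tapered, about 45 g. Origin at the centre of its lower end, z along it. It stands upright in a hole of the fixings block, 24 mm deep and 11 mm wide, 51 mm of it showing. Fully down in the chamber's guide hole it stands 45 mm above the top face.
- pin_foot (a point): Centre of the pin's lower end.
- pin_top (a point): Centre of the pin's upper end, 75 mm above the foot.
- cover: Aluminium plate 132 x 132 x 8 mm, about 0.4 kg, flat on the mat; origin at the centre of its underside, z up. Screw holes 12 mm wide 54 mm from the centre in x and y; guide hole 14 mm wide at the middle of the -x side; brass vent screw (13 mm tall) at x = +55 mm. Black bar handle on top along x: bar 84 long, 12 wide, 12 high, on posts 68 mm apart. At most 1.05 rad of turn to match the chamber.
- cover_bar (a point): Centre of the handle bar, 44 mm above the cover's underside (36 mm above its top face): take the bar here from above, closing the fingers along the cover's y.
- cover_guide_hole (a point): Centre of the cover's guide hole, in its underside, at (-54, 0) mm of the cover.
- cover_hole_1 (a point): Screw hole at (-54, +54) mm of the cover, in its underside; belongs over thread_1.
- cover_hole_3 (a point): Screw hole at (+54, -54) mm; belongs over thread_3.
- mat: Fixed black rubber mat 150 x 150 x 3 mm on which the cover lies; the mat and the chamber may have changed places. Origin at the centre of its underside.
- swab_box: Bystander: small white box of wipes, 54 x 67 x 60 mm; leave alone.
- oil_bottle: Bystander: small white bottle with a cap, 26 mm wide, 59 mm tall; leave alone.
- forceps: Bystander: steel forceps, 131 mm long, lying flat; leave alone.
- hex_driver: Bystander: screwdriver with a black handle, 170 mm long, lying flat; leave alone.

How it is judged:
On the way, in this order (a step that is already met when the one before it is completed fails the run):
1. the guide pin stands fully down in the chamber's guide hole and has been let go (z of pin_foot in the frame of guide_hole below -0.026 m and horizontal distance between pin_foot and guide_hole below 0.004 m and angle between pin's own z axis and vertical below 0.1 rad and contact force between the fingers and pin below 0.1 N), for 0.2 s.
2. the cover is carried in the gripper, above the top of the pin (contact force between the fingers and cover above 2 N and z of cover in the frame of pin_top above 0 m), for 0.1 s.
At the end, for the whole second after the job is handed in: Pin fully down in the guide hole (foot 26 mm deep or more) and up through the cover's guide hole; cover held still and level (0.06 rad), underside 5 to 16 mm above the chamber's top face, each screw hole within 3 mm of its thread, carried by the gripper alone (chamber < 0.3 N, pin < 1.5 N) (z of pin_foot in the frame of guide_hole below -0.026 m and horizontal distance between pin_foot and guide_hole below 0.004 m and angle between pin's own z axis and vertical below 0.1 rad and z of pin_top in the frame of cover above 0.015 m and horizontal distance between pin_top and cover_guide_hole below 0.007 m and horizontal distance between cover_hole_1 and thread_1 below 0.003 m and horizontal distance between cover_hole_3 and thread_3 below 0.003 m and z of cover in the frame of chamber_rim between 0.005 and 0.016 m and angle between cover's own z axis and vertical below 0.06 rad and linear speed of cover below 0.02 m/s and contact force between the fingers and cover above 2 N and contact force between cover and chamber below 0.3 N and contact force between cover and pin below 1.5 N and contact force between the fingers and pin below 0.3 N); the arm keeps its last pose, push and grip.
It fails at once if the cover comes down on the chamber or its seal (contact force between cover and chamber above 1 N).
It fails at once if a bystander is pushed aside (distance of any of swab_box, oil_bottle, forceps, hex_driver from where it was at the start of the episode above 0.02 m).
It also fails if it takes over 54 s, if anything falls off the work surface, if the arm or the gripper's body presses on something with over 40 N, if the wrist force passes 120 N, or if a joint passes its speed limit or range.

### The arm

A 7-joint arm with a two-finger parallel gripper is mounted at the origin on a cart in front of the work surface, level with it; the furniture and walls round the work are solid. World frame = base frame: x ahead of the robot, y to its left, z up, the work surface at z = 0. Lengths are in m, angles in rad, forces in N, time in s.
With the tool pointing down it reaches from about 0.425 to 0.875 m from the base axis. Payload 4.7 kg.
Tool frame: the origin (TCP) lies midway between the tips of the shut fingers; the grasp point (between the pads) lies 19 mm behind it; z points along the fingers, y is the line along which they close (so a half turn about z gives the same grasp; the last joint's range is limited). The gripper opens to 85 mm and grips with 20 to 120 N. Pads are 22 mm wide; open, the fingers measure 114 mm over their backs; the gripper's body (76 mm by 85 mm) begins 54 mm behind the grasp point. The pads swing forward as they close: fully open they stand 13 mm farther back than shut.
Start: joints at [1.362, 0.321, -0.07, 1.45, 0.023, 1.371, -0.057], TCP at [0.144, -0.634, 0.231] pointing down, gripper open.
Joint ranges: [-2.86, 2.86], [-0.3, 2.09], [-1.38, 1.24], [0.06, 2.45], [-1.56, 4.7], [0.09, 2.05], [-2.69, 2.69]. Speed limits (rad/s): [2.57, 2.57, 3.14, 3.14, 3.14, 3.14, 3.14].

### API

Orientations are given as a unit quaternion [w, x, y, z].
In Python, from rig import sense, capture, camera_info, sign_off gives the robot as it stands.
- The arm moves only by the shell command python3 -m crank 'ROWS' [FORCE]. ROWS is JSON, a list of rows, each an object with "fingers": the finger opening in m, from 0 to 0.0854; "dp": the shift along the tool's x, y, z in m, a list of three; "roll": the turn about the tool's z in rad. A call has exactly 10 rows; each row is the pose to reach, as a shift and turn from the pose commanded when the call began, along the tool's axes at that moment; what a row does not reach only later rows make up. A row lasts 1/12 s, in which the tool goes at most 41.7 mm and 7.16 degrees, less where a joint would pass 70% of its speed; a pose out of reach is approached as far as the arm can. A call with a gripper value outside its range is refused whole. The fingers move at their own pace and stop on an object; FORCE is the grip in N (left out, the last holds). Time passes only in rows, so rows that repeat a pose let the fingers close, or fill a call up. It gives the time, the measured TCP pose, the force, the opening and the grip force at its end, in the units of the state.
- sense(): the state, without advancing time (a new reading comes with each control period).
- capture(name): name is "side" or "top" or "wrist"; returns (picture, depth): 420x560x3 uint8, red, green, blue; 420x560 float32, m along the optical axis (not along the pixel's ray), 0 where there is no reading.
- camera_info(name): a dict with "intrinsics" (3x3 intrinsics, pixels), "D" ([k1, k2, p1, p2, k3] as OpenCV has them; the pictures are not rectified), "R" (3x3) and "t" (3): a world point X has camera coordinates R X + t. Camera axes: x right, y down, z forward; pixel columns grow to the right and rows downward; lengths in m; the calibration is good to about 2 mm. A picture is of the moment at which its call begins: read the wrist's pose just before it. camera_info takes no time and is no camera call; for the wrist camera it gives the pose at the moment of the call.
- sign_off(): hands the job in; it is judged then, once.
The state is a dict: "clock": time; "qpos": joint angles; "qvel": joint speeds; "effort": joint torques, N m; "tool_pos": TCP position; "eef_rot": TCP orientation; "force": force on the tool from outside, world axes, zero at the start; "wrist_torque": the same for the moment, N m; "width": finger opening in m; "grip_force": force on a finger pad.
Only numpy, scipy, OpenCV 4.12 (cv2) and the standard library are available. Lean on these libraries where they do the work, as an engineer would, in place of code of your own. Each camera call takes 0.05 s, during which the arm holds its last target. There are 200 camera calls.

## Working session

There is one attempt and no reset: what is moved stays moved. The work goes in short steps, Python scripts to look and compute and a shell command to move; the robot and the scene stay as the last step left them, time stands still between calls to the robot, and variables do not carry over. Pictures are saved under pics/ and viewed, at most 12 in all, crops included, and the job is handed in when it is done.

```bash
ls; mkdir -p pics; cat > h.py <<'E'
import numpy as np, cv2
from rig import sense, capture, camera_info
def K(n):
    c=camera_info(n); return [np.array(c[k],float) for k in ("intrinsics","D","R","t")]
def ray(cam,uv):
    k,D,R,t=cam; p=cv2.undistortPoints(np.array(uv,float).reshape(-1,1,2),k,D).reshape(-1,2)
    d=np.c_[p,np.ones(len(p))]@R; return -R.T@t.ravel(), d
def onplane(cam,uv,z):
    o,d=ray(cam,uv); return o+d*((z-o[2])/d[:,2])[:,None]
def proj(cam,X):
    k,D,R,t=cam; return cv2.projectPoints(np.array(X,float).reshape(-1,1,3),cv2.Rodrigues(R)[0],t,k,D)[0].reshape(-1,2)
def cloud(cam,depth):
    h,w=depth.shape; v,u=np.mgrid[:h,:w]; o,d=ray(cam,np.c_[u.ravel(),v.ravel()])
    P=o+d*depth.reshape(-1,1); P[depth.ravel()==0]=np.nan; return P.reshape(h,w,3)
E
python3 - <<'E'
from h import *
print(sense())
for n in ("top","side"):
    c=K(n); im,d=capture(n); cv2.imwrite(f"pics/{n}0.png",im[:,:,::-1]); np.savez(f"{n}0.npz",im=im,d=d)
    print(n,-c[2].T@c[3].ravel(),c[2][2],d[d>0].min(),d.max(),c[0][0,0])
E
```

```text
pics
{'clock': 0.0, 'qpos': array([ 1.3620969 ,  0.3218002 , -0.0700967 ,  1.45167997,  0.02261346,
        1.37075003, -0.05693494]), 'qvel': array([-0.00067232,  0.00118988, -0.00061121, -0.00017624,  0.00147394,
       -0.00084677, -0.00069923]), 'effort': array([ 9.43423474e-04, -4.93576276e+01, -3.81436329e-01, -3.14324427e+01,
        1.29588536e-02,  1.13660938e-02,  1.54367331e-05]), 'tool_pos': array([ 0.14346435, -0.63343379,  0.23023588]), 'eef_rot': array([-9.12025725e-04,  9.93800497e-01,  1.11174258e-01, -1.55287338e-04]), 'force': array([-0.38678093,  0.20996675, -0.54381791]), 'wrist_torque': array([-0.02390986,  0.03573434,  0.04304057]), 'grip_force': 0.0, 'width': 0.08520650027302766}
top [ 0.44440597 -0.29437951  0.95229949] [ 0.04525061 -0.03693532 -0.99829262] 0.5132278 1.731897 424.47815136435787
side [0.19554002 0.61404244 0.83331291] [ 0.23082546 -0.7505643  -0.61917109] 0.52768403 2.8820674 483.1447972437129
```

View pics/top0.png

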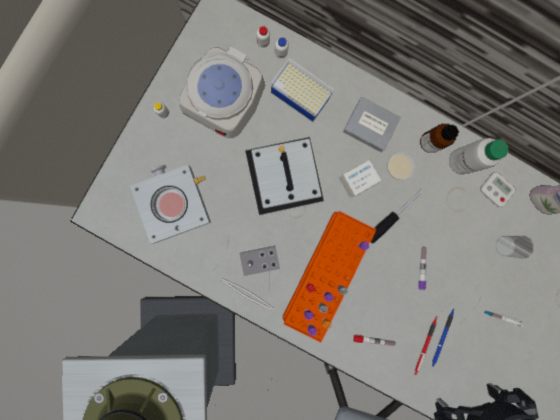

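View pics/side0.png

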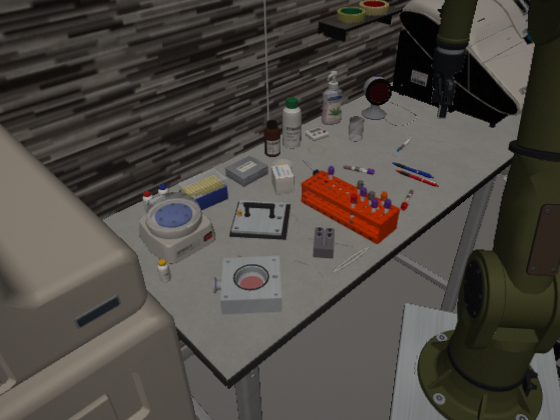

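The top view shows the chamber at about (170,204) with its port at (158,170) and barb at (200,180), the cover on its mat at (286,175), and the fixings block at (260,261). The forceps lie at about (248,293), the oil bottle at (159,108), and the swab box at (362,178). The side view agrees.

```bash
python3 - <<'E'
from h import *
c=K("top"); f=np.load("top0.npz"); P=cloud(c,f["d"]); Z=P[...,2]
for name,(u,v),z0,z1,r in (("chamber",(170,204),.037,.053,48),("cover",(286,175),.004,.02,50),("bar",(286,172),.037,.056,40),("block",(260,261),.022,.038,28),("pin",(260,261),.06,.1,28)):
    m=((Z>z0)&(Z<z1)).astype(np.uint8); w=np.zeros_like(m); w[v-r:v+r,u-r:u+r]=1; m&=w
    if name=="chamber" : m=cv2.morphologyEx(m,cv2.MORPH_OPEN,np.ones((3,3)))
    p=P[m>0]; 
    if len(p)==0: print(name,"none"); continue
    R=cv2.minAreaRect((p[:,:2]*1000).astype(np.float32)); print(name,len(p),R,np.median(p[:,2]))
for uv in ((170,204),(158,170),(200,180),(286,175),(282,151),(260,261)): print(uv,onplane(c,uv,.045).round(3),P[uv[1],uv[0]].round(3))
im=f["im"]; s=np.hstack([cv2.resize(im[150:300,120:320],(800,600),interpolation=cv2.INTER_CUBIC)]); cv2.imwrite("pics/crop0.png",s[:,:,::-1])
E
```

```text
chamber 3033 ((500.8997497558594, -93.32147216796875), (150.41769409179688, 132.69735717773438), 19.448148727416992) 0.04435246125582115
cover 3339 ((554.6957397460938, -349.4817199707031), (230.4903564453125, 213.4487762451172), 1.76982843875885) 0.01021004226026545
bar 225 ((559.29541015625, -350.0234069824219), (83.7941665649414, 12.13870620727539), 10.363697052001953) 0.051540299116766164
block 824 ((366.30133056640625, -287.2226867675781), (50.46767807006836, 79.86201477050781), 10.126602172851562) 0.029579448502373096
pin 20 ((363.5105285644531, -267.8415832519531), (8.3147611618042, 8.054884910583496), 62.166358947753906) 0.07837359924594622
(170, 204) [[ 0.491 -0.099  0.045]] [ 0.492 -0.096  0.03 ]
(158, 170) [[ 0.564 -0.074  0.045]] [ 0.566 -0.071  0.034]
(200, 180) [[ 0.541 -0.164  0.045]] [ 0.543 -0.161  0.027]
(286, 175) [[ 0.549 -0.348  0.045]] [ 0.549 -0.347  0.051]
(282, 151) [[ 0.602 -0.34   0.045]] [ 0.607 -0.342  0.014]
(260, 261) [[ 0.367 -0.289  0.045]] [ 0.365 -0.289  0.03 ]
```

View pics/crop0.png

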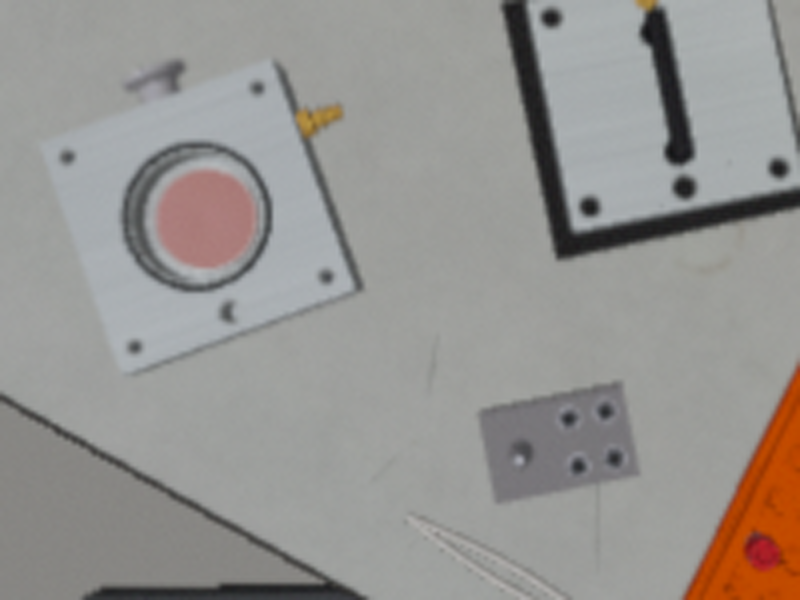

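The crop shows the chamber with its guide hole at crop (228,312). Its threads are at (67,157), (257,88), (326,276) and (135,347), and the pin top is at (520,453). The cover's guide hole is at (684,188), with neighbouring screw holes at (590,206) and (778,167).

```bash
cat >> h.py <<'E'
def totool(dw, s=None):
    from scipy.spatial.transform import Rotation as Ro
    s=s or sense(); q=s["eef_rot"]; R=Ro.from_quat([q[1],q[2],q[3],q[0]]).as_matrix(); return R.T@np.array(dw)
def toolR(s=None):
    from scipy.spatial.transform import Rotation as Ro
    s=s or sense(); q=s["eef_rot"]; return Ro.from_quat([q[1],q[2],q[3],q[0]]).as_matrix()
E
python3 - <<'E'
from h import *
c=K("top"); f=np.load("top0.npz"); P=cloud(c,f["d"]); Z=P[...,2]
pt=lambda L:np.array(L)/4+[120-.375,150-.375]
ch=onplane(c,pt([(67,157),(257,88),(326,276),(135,347),(228,312)]),.045); print("chamber",ch.round(4))
t=np.roll(ch[:4],0,0); ctr=t.mean(0); ax=(t[0]+t[1]-t[2]-t[3]); y=np.degrees(np.arctan2(ax[1],ax[0]))
print("ctr",ctr,"yaw",y,[np.linalg.norm(t[i]-t[(i+1)%4]) for i in range(4)],"guide pred",ctr[:2]-.054*np.array([np.cos(np.radians(y)),np.sin(np.radians(y))]))
co=onplane(c,pt([(684,188),(590,206),(778,167),(551,17)]),.011); print("cover",co.round(4))
pin=onplane(c,pt([(520,453)]),.081)[0]; print("pin",pin)
s=sense(); a=s["tool_pos"]
# heights along way within 8 cm
b=pin; l=np.linspace(0,1,30)[:,None]; L=a[:2]+l*(b-a)[:2]
Q=P[np.isfinite(Z)]; dist=np.min(np.linalg.norm(Q[:,None,:2]-L[None],axis=2),1)
k=(dist<.08); print("max h",np.sort(Q[k][:,2])[-5:]); q=Q[k&(Q[:,2]>.12)]; print(len(q), q[::60].round(2))
print("tool move to z .2",totool([b[0]-a[0],b[1]-a[1],.2-a[2]]))
w=K("wrist"); print("wristcam rel", totool(-w[2].T@w[3].ravel()-a), totool(w[2][2]))
E
```

```text
chamber [[ 0.5248 -0.0276  0.045 ]
 [ 0.56   -0.1292  0.045 ]
 [ 0.4589 -0.1651  0.045 ]
 [ 0.423  -0.0633  0.045 ]
 [ 0.4407 -0.1128  0.045 ]]
ctr [ 0.49166281 -0.0962781   0.045     ] yaw 19.420810663438676 [np.float64(0.10761984193840954), np.float64(0.10728872544277522), np.float64(0.10794024183225699), np.float64(0.10786251073282148)] guide pred [ 0.4407353 -0.1142333]
cover [[ 0.5048 -0.3591  0.011 ]
 [ 0.4956 -0.3066  0.011 ]
 [ 0.5157 -0.4119  0.011 ]
 [ 0.6016 -0.2867  0.011 ]]
pin [ 0.36623273 -0.26774306  0.081     ]
max h [0.42118337 0.42139503 0.42148285 0.42159016 0.42172124]
2181 [[ 0.16 -0.67  0.24]
 [ 0.16 -0.69  0.27]
 [ 0.17 -0.7   0.3 ]
 [ 0.17 -0.68  0.3 ]
 [ 0.15 -0.68  0.26]
 [ 0.16 -0.69  0.3 ]
 [ 0.17 -0.66  0.31]
 [ 0.16 -0.7   0.3 ]
 [ 0.14 -0.58  0.25]
 [ 0.17 -0.66  0.32]
 [ 0.18 -0.64  0.36]
 [ 0.18 -0.63  0.37]
 [ 0.18 -0.63  0.37]
 [ 0.18 -0.62  0.36]
 [ 0.16 -0.61  0.31]
 [ 0.17 -0.69  0.35]
 [ 0.18 -0.62  0.38]
 [ 0.15 -0.6   0.31]
 [ 0.16 -0.68  0.34]
 [ 0.16 -0.62  0.33]
 [ 0.14 -0.58  0.28]
 [ 0.18 -0.62  0.38]
 [ 0.15 -0.59  0.31]
 [ 0.18 -0.64  0.39]
 [ 0.16 -0.61  0.33]
 [ 0.14 -0.56  0.29]
 [ 0.18 -0.62  0.39]
 [ 0.14 -0.59  0.31]
 [ 0.18 -0.64  0.4 ]
 [ 0.17 -0.61  0.37]
 [ 0.14 -0.57  0.31]
 [ 0.18 -0.62  0.4 ]
 [ 0.15 -0.6   0.33]
 [ 0.18 -0.65  0.4 ]
 [ 0.17 -0.61  0.39]
 [ 0.13 -0.59  0.29]
 [ 0.18 -0.63  0.4 ]]
tool move to z .2 [ 0.29806369 -0.30741395  0.03083715]
wristcam rel [ 0.06806064  0.00114836 -0.14349789] [-2.71782813e-01  6.52770383e-04  9.62358393e-01]
```

```bash
python3 -m crank '[{"fingers":0.085,"dp":[0.03,-0.03,0],"roll":0},{"fingers":0.085,"dp":[0.06,-0.06,0],"roll":0},{"fingers":0.085,"dp":[0.09,-0.09,0.005],"roll":0},{"fingers":0.06,"dp":[0.12,-0.12,0.01],"roll":0},{"fingers":0.06,"dp":[0.15,-0.15,0.015],"roll":0},{"fingers":0.06,"dp":[0.18,-0.18,0.02],"roll":0},{"fingers":0.06,"dp":[0.21,-0.21,0.03],"roll":0},{"fingers":0.06,"dp":[0.24,-0.24,0.04],"roll":0},{"fingers":0.06,"dp":[0.268,-0.274,0.045],"roll":0},{"fingers":0.06,"dp":[0.296,-0.307,0.05],"roll":0}]' 40; python3 - <<'E'
from h import *
c=K("wrist"); s=sense(); im,d=capture("wrist"); np.savez("w1.npz",im=im,d=d,**{f"c{i}":x for i,x in enumerate(c)})
cv2.imwrite("pics/w1.png",im[:,:,::-1]); print(s["clock"],s["tool_pos"],s["eef_rot"],s["force"]); print(proj(c,[[.3662,-.2677,.081],s["tool_pos"]]))
P=cloud(c,d); m=(abs(P[...,2]-.081)<.012)&(np.hypot(P[...,0]-.3662,P[...,1]+.2677)<.03); print(m.sum(),np.median(P[m],0) if m.any() else 0)
E
```

```text
clock: 0.93
tool_pos: [0.3582, -0.2793, 0.1821]
eef_rot: [-0.0, 0.994, 0.111, -0.0]
force: [1.0, -1.4, -0.1]
width: 0.0601
grip_force: 0.0
0.9333 [ 0.35819816 -0.27930398  0.1821469 ] [-1.91680410e-04  9.93806160e-01  1.11126603e-01 -3.96777519e-04] [ 1.03664046 -1.44146274 -0.14513077]
[[261.42430255 197.93761534]
 [271.61849722 259.76809897]]
108 [ 0.3624985  -0.26813928  0.07884092]
```

View pics/w1.png

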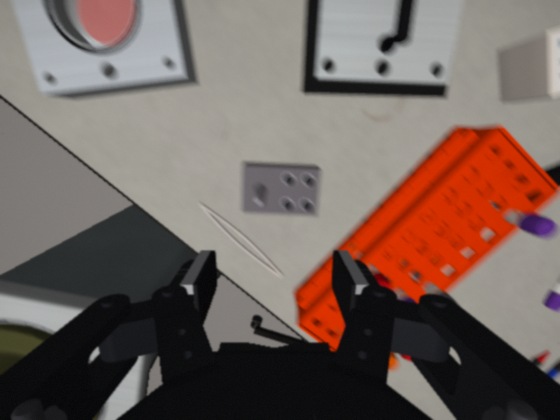

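The wrist view shows the block at (281,188), the pin at about (261,192), the chamber's guide hole at (110,70), and the cover's guide hole at (383,68). I'll go lower and look closer.

```bash
python3 -m crank '[{"fingers":0.06,"dp":[0,0,0.02],"roll":0},{"fingers":0.06,"dp":[0,0,0.04],"roll":0},{"fingers":0.06,"dp":[0,0,0.06],"roll":0},{"fingers":0.06,"dp":[0,0,0.06],"roll":0},{"fingers":0.06,"dp":[0,0,0.06],"roll":0},{"fingers":0.06,"dp":[0,0,0.06],"roll":0},{"fingers":0.06,"dp":[0,0,0.06],"roll":0},{"fingers":0.06,"dp":[0,0,0.06],"roll":0},{"fingers":0.06,"dp":[0,0,0.06],"roll":0},{"fingers":0.06,"dp":[0,0,0.06],"roll":0}]'; python3 - <<'E'
from h import *
s=sense();c=K("wrist");  im,d=capture("wrist"); np.savez("w2.npz",im=im,d=d,**{f"c{i}":x for i,x in enumerate(c)})
print(s["clock"],s["tool_pos"],s["eef_rot"]); u=proj(c,[[.3645,-.268,.081],[.3645,-.268,.03]]); print(u)
x,y=u[0].astype(int)-[50,45]; print(x,y)
cv2.imwrite("pics/w2.png",cv2.resize(im[y:y+90,x:x+120],None,fx=6,fy=6,interpolation=cv2.INTER_CUBIC)[:,:,::-1])
P=cloud(c,d); m=(P[...,2]>.035)&(np.hypot(P[...,0]-.3645,P[...,1]+.268)<.02); 
for lo in np.arange(.035,.085,.008):
    k=m&(P[...,2]>lo)&(P[...,2]<lo+.008); print(round(lo,3),k.sum(),P[k].mean(0).round(4) if k.any() else 0)
E
```

```text
clock: 1.82
tool_pos: [0.3583, -0.2818, 0.1236]
eef_rot: [0.0, 0.994, 0.111, 0.0]
force: [0.1, -0.2, 0.3]
width: 0.0601
grip_force: 0.0
1.8167 [ 0.3582879  -0.281786    0.12360053] [4.82133246e-04 9.93808530e-01 1.11104740e-01 3.31657470e-04]
[[254.03041196 219.90857858]
 [257.92381044 201.62387636]]
204 174
0.035 31 [ 0.3647 -0.2684  0.0394]
0.043 32 [ 0.3647 -0.2684  0.0475]
0.051 33 [ 0.3645 -0.2685  0.0553]
0.059 40 [ 0.3647 -0.2684  0.0631]
0.067 43 [ 0.3645 -0.2683  0.0712]
0.075 153 [ 0.362  -0.2684  0.0791]
0.083 1 [ 0.3611 -0.2688  0.0833]
```

View pics/w2.png

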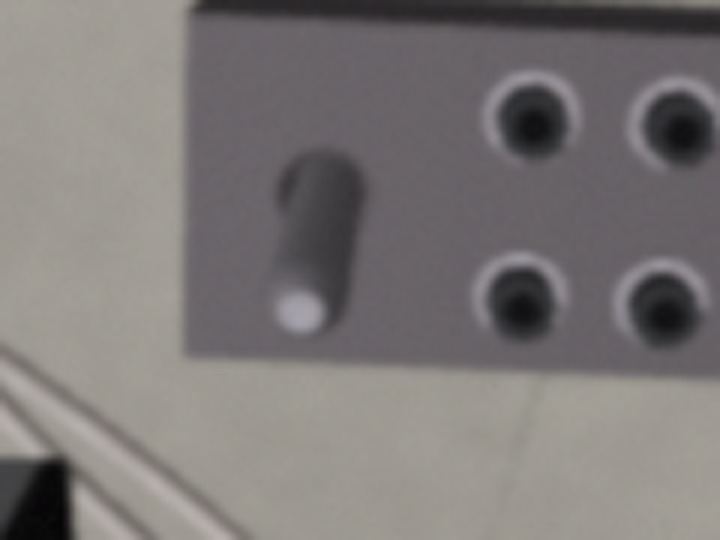

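The crop shows the pin's top at crop (301,311), or pixel (254.0,225.6), standing upright. The forceps run past the lower left of the block.

```bash
python3 - <<'E'
from h import *
f=np.load("w2.npz"); c=[f[f"c{i}"] for i in range(4)]
p=onplane(c,[(204+301/6-.4,174+311/6-.4)],.081)[0]; print(p)
s=sense(); print(totool(p-s["tool_pos"]), p[:2])
# hole base in block: mean line of pin hole
f=np.load("w1.npz"); c=[f[f"c{i}"] for i in range(4)]
im=f["im"]; cv2.imwrite("pics/w1c.png",cv2.resize(im[30:110,20:200],None,fx=4.4,fy=4.4,interpolation=cv2.INTER_CUBIC)[:,:,::-1])
print(onplane(c,[(110,70),(50,77),(178,62)],.045))
E
```

```text
[ 0.36062424 -0.26861913  0.081     ]
[ 0.00527811 -0.01222848  0.04240041] [ 0.36062424 -0.26861913]
[[ 0.44155011 -0.11322695  0.045     ]
 [ 0.42403927 -0.06160871  0.045     ]
 [ 0.46119793 -0.17098511  0.045     ]]
```

```bash
python3 -m crank '[{"fingers":0.05,"dp":[0.005,-0.012,0],"roll":0},{"fingers":0.05,"dp":[0.0055,-0.012,0.025],"roll":0},{"fingers":0.05,"dp":[0.0055,-0.012,0.05],"roll":0},{"fingers":0.05,"dp":[0.0055,-0.012,0.07],"roll":0},{"fingers":0.05,"dp":[0.0055,-0.012,0.077],"roll":0},{"fingers":0.05,"dp":[0.0055,-0.012,0.077],"roll":0},{"fingers":0.0,"dp":[0.0055,-0.012,0.077],"roll":0},{"fingers":0.0,"dp":[0.0055,-0.012,0.077],"roll":0},{"fingers":0.0,"dp":[0.0055,-0.012,0.077],"roll":0},{"fingers":0.0,"dp":[0.0055,-0.012,0.077],"roll":0}]' 40
python3 -m crank '[{"fingers":0.0,"dp":[0,0,0],"roll":0},{"fingers":0.0,"dp":[0,0,0],"roll":0},{"fingers":0.0,"dp":[0,0,0],"roll":0},{"fingers":0.0,"dp":[0,0,0],"roll":0},{"fingers":0.0,"dp":[0,0,0],"roll":0},{"fingers":0.0,"dp":[0,0,-0.01],"roll":0},{"fingers":0.0,"dp":[0,0,-0.03],"roll":0},{"fingers":0.0,"dp":[0,0,-0.06],"roll":0},{"fingers":0.0,"dp":[0,0,-0.09],"roll":0},{"fingers":0.0,"dp":[0,0,-0.09],"roll":0}]' 40
python3 - <<'E'
from h import *
s=sense();c=K("wrist");  im,d=capture("wrist"); np.savez("w3.npz",im=im,d=d,**{f"c{i}":x for i,x in enumerate(c)})
cv2.imwrite("pics/w3.png",im[:,:,::-1]); print(s["tool_pos"],s["eef_rot"])
E
```

```text
clock: 2.7
tool_pos: [0.3614, -0.2684, 0.0472]
eef_rot: [0.0, 0.994, 0.111, 0.001]
force: [-0.2, 2.3, 4.4]
width: 0.0088
grip_force: 39.0
clock: 3.53
tool_pos: [0.3639, -0.2712, 0.1424]
eef_rot: [0.004, 0.994, 0.111, 0.004]
force: [1.5, -1.1, 0.2]
width: 0.0085
grip_force: 39.3
[ 0.36394418 -0.27124444  0.14238147] [0.00435745 0.99379117 0.11112029 0.00352294]
```

View pics/w3.png

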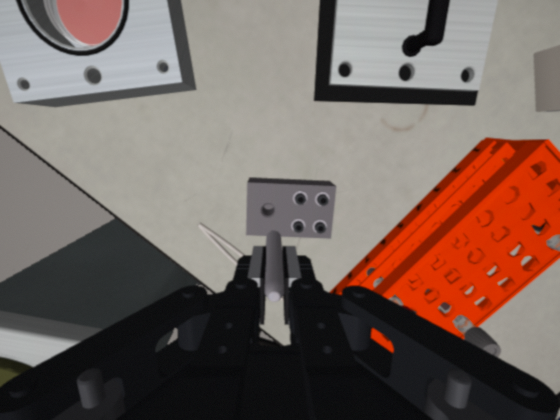

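The pin is held upright between the pads, with its top at (275,295) and foot at (273,235). The chamber's guide hole is now at (93,75).

```bash
python3 -m crank '[{"fingers":0.0,"dp":[0.01,-0.012,0],"roll":0},{"fingers":0.0,"dp":[0.03,-0.036,0],"roll":0},{"fingers":0.0,"dp":[0.054,-0.066,0],"roll":0},{"fingers":0.0,"dp":[0.078,-0.096,0],"roll":0},{"fingers":0.0,"dp":[0.098,-0.121,0],"roll":0},{"fingers":0.0,"dp":[0.11,-0.137,0.01],"roll":0},{"fingers":0.0,"dp":[0.11,-0.137,0.02],"roll":0},{"fingers":0.0,"dp":[0.11,-0.137,0.02],"roll":0},{"fingers":0.0,"dp":[0.11,-0.137,0.02],"roll":0},{"fingers":0.0,"dp":[0.11,-0.137,0.02],"roll":0}]'
python3 - <<'E'
from h import *
s=sense();c=K("wrist");  im,d=capture("wrist"); np.savez("w4.npz",im=im,d=d,**{f"c{i}":x for i,x in enumerate(c)})
print(s["tool_pos"],s["eef_rot"]); p=s["tool_pos"]; R=toolR(s)
print("foot,top pred",proj(c,[p+R[:,2]*.041,p-R[:,2]*.034]),"hole pred",proj(c,[[.4412,-.1135,.045]]))
cv2.imwrite("pics/w4.png",cv2.resize(im[150:310,190:350],(600,600),interpolation=cv2.INTER_CUBIC)[:,:,::-1])
E
```

```text
clock: 4.42
tool_pos: [0.437, -0.1121, 0.1158]
eef_rot: [0.0, 0.994, 0.11, -0.0]
force: [0.0, -0.0, 0.4]
width: 0.0084
grip_force: 39.3
[ 0.43701805 -0.11207205  0.11578628] [ 8.64947796e-05  9.93930910e-01  1.10005207e-01 -4.39916535e-04]
foot,top pred [[272.08251364 233.44691614]
 [271.12962343 294.42331608]] hole pred [[275.26831557 215.35897129]]
```

View pics/w4.png

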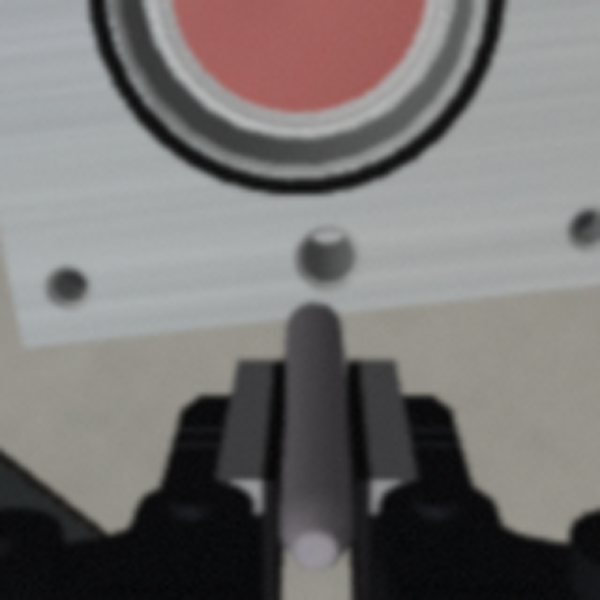

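The view shows the pin held upright with its top at crop (316,549) and foot end at about (315,305). The hole is at crop (326,257), midway between the threads at (68,287) and (586,228). I'll measure the pin and hole relative to each other in this same picture.

```bash
python3 - <<'E'
from h import *
f=np.load("w4.npz"); c=[f[f"c{i}"] for i in range(4)]; s=sense(); p=s["tool_pos"]; print(p)
px=lambda x,y:(190+x/3.75-.4,150+y/3.75-.4)
top=onplane(c,[px(316,549)],p[2]+.034)[0]; foot=onplane(c,[px(315,304)],p[2]-.041)[0]
R=toolR(s); foot=foot-R[:,0]*.004
H=onplane(c,[px(326,257),px(68,287),px(586,228)],.045)
print("top",top,"foot",foot,"holes",H, np.linalg.norm(H[1]-H[2]))
h=(H[0]+(H[1]+H[2])/2)/2
print("move by top",totool(h-top,s)[:2],"by foot",totool(h-foot,s)[:2],"by tcp",totool(h-p,s)[:2])
d=H[1]-H[2]; print("chamber yaw",np.degrees(np.arctan2(-d[0],d[1])))
P=cloud(c,f["d"]);m=(abs(P[...,2]-.045)<.006)&(P[...,0]>.43); print("top face z",np.median(P[m][:,2]))
E
```

```text
[ 0.43731549 -0.1121032   0.11608319]
top [ 0.43673936 -0.11332956  0.15008319] foot [ 0.43535162 -0.11350001  0.07508421] holes [[ 0.43922822 -0.11494677  0.045     ]
 [ 0.421162   -0.06406801  0.045     ]
 [ 0.45690436 -0.16551065  0.045     ]] 0.10755521979978526
move by top [0.00202431 0.00198366] by foot [0.00339666 0.00214903] by tcp [0.00118554 0.00306751]
chamber yaw 19.4094328395097
top face z 0.0458750154747303
```

```bash
python3 -m crank '[{"fingers":0.0,"dp":[0.0025,0.002,0],"roll":0},{"fingers":0.0,"dp":[0.0025,0.002,0.01],"roll":0},{"fingers":0.0,"dp":[0.0025,0.002,0.02],"roll":0},{"fingers":0.0,"dp":[0.0025,0.002,0.025],"roll":0},{"fingers":0.0,"dp":[0.0025,0.002,0.03],"roll":0},{"fingers":0.0,"dp":[0.0025,0.002,0.033],"roll":0},{"fingers":0.0,"dp":[0.0025,0.002,0.036],"roll":0},{"fingers":0.0,"dp":[0.0025,0.002,0.038],"roll":0},{"fingers":0.0,"dp":[0.0025,0.002,0.04],"roll":0},{"fingers":0.0,"dp":[0.0025,0.002,0.04],"roll":0}]'
```

```text
clock: 5.3
tool_pos: [0.4403, -0.1131, 0.0757]
eef_rot: [0.001, 0.994, 0.111, -0.0]
force: [-0.6, -4.9, -0.4]
width: 0.0087
grip_force: 39.2
```

```bash
python3 -m crank '[{"fingers":0.0,"dp":[0,0.001,0.003],"roll":0},{"fingers":0.0,"dp":[0,0.001,0.006],"roll":0},{"fingers":0.0,"dp":[0,0.001,0.009],"roll":0},{"fingers":0.0,"dp":[0,0.001,0.012],"roll":0},{"fingers":0.0,"dp":[0,0.001,0.015],"roll":0},{"fingers":0.0,"dp":[0,0.001,0.017],"roll":0},{"fingers":0.0,"dp":[0,0.001,0.019],"roll":0},{"fingers":0.0,"dp":[0,0.001,0.02],"roll":0},{"fingers":0.0,"dp":[0,0.001,0.021],"roll":0},{"fingers":0.0,"dp":[0,0.001,0.021],"roll":0}]'
```

```text
clock: 6.13
tool_pos: [0.4408, -0.1136, 0.0558]
eef_rot: [0.001, 0.994, 0.111, -0.001]
force: [-6.0, -4.2, 10.9]
width: 0.0086
grip_force: 40.7
```

```bash
python3 -m crank '[{"fingers":0.03,"dp":[0,0,0.0],"roll":0},{"fingers":0.05,"dp":[0,0,0],"roll":0},{"fingers":0.05,"dp":[0,0,0],"roll":0},{"fingers":0.05,"dp":[0,0,0],"roll":0},{"fingers":0.05,"dp":[0,0,-0.01],"roll":0},{"fingers":0.05,"dp":[0,0,-0.04],"roll":0},{"fingers":0.05,"dp":[0,0,-0.075],"roll":0},{"fingers":0.05,"dp":[0,0,-0.11],"roll":0},{"fingers":0.05,"dp":[0,0,-0.12],"roll":0},{"fingers":0.05,"dp":[0,0,-0.12],"roll":0}]'
python3 - <<'E'
from h import *
s=sense();c=K("wrist");  im,d=capture("wrist"); np.savez("w5.npz",im=im,d=d,**{f"c{i}":x for i,x in enumerate(c)})
print(s["clock"],s["tool_pos"],s["eef_rot"],s["force"])
cv2.imwrite("pics/w5.png",im[:,:,::-1])
P=cloud(c,d); m=(P[...,2]>.05)&(np.hypot(P[...,0]-.44,P[...,1]+.114)<.015)&(P[...,2]<.11)
print(m.sum(),np.percentile(P[m][:,2],[90,95,99]))
for lo in (.05,.06,.07,.08):
    k=m&(P[...,2]>lo)&(P[...,2]<lo+.01); print(P[k].mean(0).round(4))
E
```

```text
clock: 6.97
tool_pos: [0.4434, -0.1133, 0.1789]
eef_rot: [0.002, 0.994, 0.111, 0.003]
force: [0.5, -0.1, -0.7]
width: 0.0501
grip_force: 0.0
6.9667 [ 0.44336571 -0.11332159  0.17892002] [0.00190072 0.99378042 0.11129399 0.00324072] [ 0.54172835 -0.05430684 -0.69946307]
200 [0.09041329 0.09079425 0.09148674]
[ 0.4427 -0.114   0.0552]
[ 0.4426 -0.1144  0.065 ]
[ 0.4426 -0.1143  0.0748]
[ 0.4408 -0.1149  0.0865]
```

View pics/w5.png

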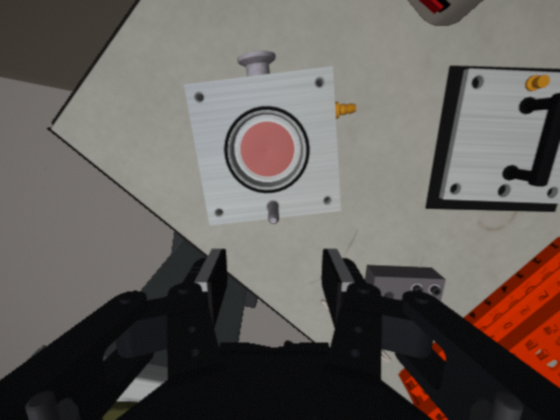

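The pin stands fully down and free, with its top measured at z = 0.0905 and seen at (273,215). The chamber threads are at (199,97), (319,83), (327,200) and (219,212). The cover is at the right.

```bash
python3 -m crank '[{"fingers":0.05,"dp":[0.006,0.025,0],"roll":0.01},{"fingers":0.05,"dp":[0.014,0.06,0],"roll":0.02},{"fingers":0.05,"dp":[0.023,0.098,0],"roll":0.03},{"fingers":0.05,"dp":[0.032,0.136,0.01],"roll":0.042},{"fingers":0.05,"dp":[0.041,0.174,0.02],"roll":0.042},{"fingers":0.05,"dp":[0.05,0.21,0.03],"roll":0.042},{"fingers":0.05,"dp":[0.057,0.24,0.04],"roll":0.042},{"fingers":0.05,"dp":[0.061,0.257,0.04],"roll":0.042},{"fingers":0.05,"dp":[0.061,0.257,0.04],"roll":0.042},{"fingers":0.05,"dp":[0.061,0.257,0.04],"roll":0.042}]'
python3 - <<'E'
from h import *
s=sense();c=K("wrist");  im,d=capture("wrist"); np.savez("w6.npz",im=im,d=d,**{f"c{i}":x for i,x in enumerate(c)})
print(s["clock"],s["tool_pos"],s["eef_rot"],s["force"])
cv2.imwrite("pics/w6.png",im[:,:,::-1])
P=cloud(c,d); m=(abs(P[...,2]-.0505)<.006)&(np.hypot(P[...,0]-.559,P[...,1]+.350)<.06)
p=P[m]; p=p[abs(p[:,2]-np.median(p[:,2]))<.003]; r=cv2.minAreaRect((p[:,:2]*1000).astype(np.float32)); print(len(p),r,np.median(p[:,2]))
f=np.load("w5.npz"); c=[f[f"c{i}"] for i in range(4)]; t=onplane(c,[(199,97),(319,83),(327,200),(219,212)],.045); a=t[0]+t[1]-t[2]-t[3]
print(t,t.mean(0),np.degrees(np.arctan2(a[1],a[0])))
E
```

```text
clock: 7.85
tool_pos: [0.5561, -0.3498, 0.1322]
eef_rot: [-0.002, 0.996, 0.09, -0.001]
force: [0.1, 1.1, -0.6]
width: 0.0499
grip_force: 0.0
7.85 [ 0.55609527 -0.3498186   0.13215072] [-0.00181798  0.99595782  0.08979221 -0.001443  ] [ 0.07865798  1.1257767  -0.64583006]
1458 ((557.5410766601562, -350.4440612792969), (82.79833984375, 11.739502906799316), 10.633583068847656) 0.0535082783289956
[[ 0.52284966 -0.0285212   0.045     ]
 [ 0.557896   -0.13035537  0.045     ]
 [ 0.4566998  -0.16588402  0.045     ]
 [ 0.42127693 -0.0643572   0.045     ]] [ 0.4896806  -0.09727945  0.045     ] 19.3895519688878
```

View pics/w6.png

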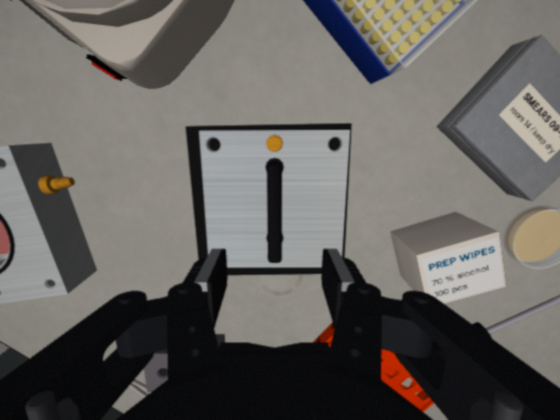

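The view shows the bar centred and lined up between the open fingers, from (275,165) to (275,260), with the vent screw at (275,143) on the +x side. The yaw match is 10.3° against 10.6°.

```bash
python3 -m crank '[{"fingers":0.05,"dp":[0.001,0.001,0.025],"roll":-0.004},{"fingers":0.05,"dp":[0.001,0.001,0.05],"roll":-0.004},{"fingers":0.05,"dp":[0.001,0.001,0.075],"roll":-0.004},{"fingers":0.05,"dp":[0.001,0.001,0.095],"roll":-0.004},{"fingers":0.05,"dp":[0.001,0.001,0.104],"roll":-0.004},{"fingers":0.05,"dp":[0.001,0.001,0.104],"roll":-0.004},{"fingers":0.0,"dp":[0.001,0.001,0.104],"roll":-0.004},{"fingers":0.0,"dp":[0.001,0.001,0.104],"roll":-0.004},{"fingers":0.0,"dp":[0.001,0.001,0.104],"roll":-0.004},{"fingers":0.0,"dp":[0.001,0.001,0.104],"roll":-0.004}]' 90
python3 -m crank '[{"fingers":0.0,"dp":[0,0,0],"roll":0},{"fingers":0.0,"dp":[0,0,0],"roll":0},{"fingers":0.0,"dp":[0,0,0],"roll":0},{"fingers":0.0,"dp":[0,0,-0.005],"roll":0},{"fingers":0.0,"dp":[0,0,-0.02],"roll":0},{"fingers":0.0,"dp":[0,0,-0.045],"roll":0},{"fingers":0.0,"dp":[0,0,-0.075],"roll":0},{"fingers":0.0,"dp":[0,0,-0.105],"roll":0},{"fingers":0.0,"dp":[0,0,-0.125],"roll":0},{"fingers":0.0,"dp":[0,0,-0.125],"roll":0}]' 90
python3 - <<'E'
from h import *
s=sense(); a=s["tool_pos"]; R=toolR(s); yaw=np.arctan2(R[1,0],R[0,0]); print(a,np.degrees(yaw))
print("to chamber centre",totool(np.array([.4897,-.0970,0])-a,s)[:2],"roll",yaw-np.radians(19.4))
E
```

```text
clock: 8.73
tool_pos: [0.5595, -0.3511, 0.0333]
eef_rot: [0.001, 0.996, 0.092, 0.001]
force: [-0.4, 1.5, 5.6]
width: 0.0102
grip_force: 88.2
clock: 9.57
tool_pos: [0.5611, -0.3525, 0.1626]
eef_rot: [0.003, 0.996, 0.092, 0.004]
force: [1.1, -0.1, -1.7]
width: 0.0102
grip_force: 88.2
[ 0.56109655 -0.35249364  0.16259085] 10.576950197954972
to chamber centre [-0.02443715 -0.26540678] roll -0.15399126911311964
```

```bash
python3 -m crank '[{"fingers":0.0,"dp":[-0.001,-0.012,0],"roll":-0.01},{"fingers":0.0,"dp":[-0.003,-0.04,0],"roll":-0.03},{"fingers":0.0,"dp":[-0.007,-0.075,0],"roll":-0.05},{"fingers":0.0,"dp":[-0.01,-0.11,0],"roll":-0.075},{"fingers":0.0,"dp":[-0.014,-0.145,0],"roll":-0.1},{"fingers":0.0,"dp":[-0.017,-0.18,0],"roll":-0.12},{"fingers":0.0,"dp":[-0.02,-0.215,0],"roll":-0.14},{"fingers":0.0,"dp":[-0.022,-0.245,0],"roll":-0.154},{"fingers":0.0,"dp":[-0.023,-0.26,0],"roll":-0.154},{"fingers":0.0,"dp":[-0.023,-0.265,0],"roll":-0.154}]'
python3 -m crank '[{"fingers":0.0,"dp":[0,0,0],"roll":0},{"fingers":0.0,"dp":[0,0,0],"roll":0},{"fingers":0.0,"dp":[0,0,0],"roll":0},{"fingers":0.0,"dp":[0,0,0],"roll":0},{"fingers":0.0,"dp":[0,0,0],"roll":0},{"fingers":0.0,"dp":[0,0,0],"roll":0},{"fingers":0.0,"dp":[0,0,0],"roll":0},{"fingers":0.0,"dp":[0,0,0],"roll":0},{"fingers":0.0,"dp":[0,0,0],"roll":0},{"fingers":0.0,"dp":[0,0,0],"roll":0}]'
python3 - <<'E'
from h import *
s=sense();c=K("wrist");  im,d=capture("wrist"); np.savez("w7.npz",im=im,d=d,**{f"c{i}":x for i,x in enumerate(c)})
a=s["tool_pos"]; R=toolR(s); print(s["clock"],a,np.degrees(np.arctan2(R[1,0],R[0,0])),s["force"])
P=(cloud(c,d)-a)@R   # tool coords
m=(abs(P[...,0])<.07)&(abs(P[...,1])<.07)&(abs(P[...,2]-.0225)<.008)
p=P[m]; A=np.c_[p[:,:2],np.ones(len(p))]; k,_,_,_=np.linalg.lstsq(A,p[:,2],rcond=None); print("plate plane in tool (slopes,z)",k,len(p))
cv2.imwrite("pics/w7.png",cv2.resize(im[50:350,110:430],(800,750),interpolation=cv2.INTER_CUBIC)[:600,:,::-1])
it,dt=capture("top"); np.savez("t7.npz",im=it,d=dt)
E
```

```text
clock: 10.4
tool_pos: [0.4847, -0.0907, 0.1543]
eef_rot: [-0.001, 0.985, 0.171, -0.002]
force: [0.2, 0.6, -3.3]
width: 0.01
grip_force: 88.2
clock: 11.23
tool_pos: [0.487, -0.0947, 0.156]
eef_rot: [0.0, 0.986, 0.169, -0.0]
force: [0.2, 0.4, -3.4]
width: 0.0103
grip_force: 88.2
11.2333 [ 0.48695254 -0.09474149  0.15595374] 19.412335007093574 [ 0.1880522   0.42257928 -3.39172524]
plate plane in tool (slopes,z) [0.00236123 0.00093281 0.02131795] 28308
```

View pics/w7.png

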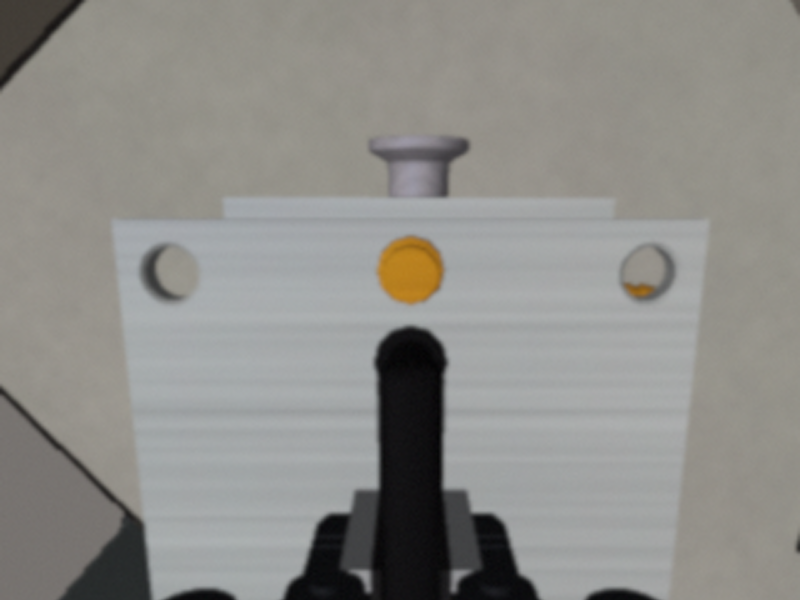

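The view shows the cover held level. Its +x screw holes are at crop (170,272) and (647,271), with corners at (114,220) and (708,220). The chamber's far top corners show beyond it at (224,198) and (614,198), so both can be compared in one picture.

```bash
python3 - <<'E'
from h import *
f=np.load("w7.npz"); c=[f[f"c{i}"] for i in range(4)]; s=sense(); a=s["tool_pos"]; R=toolR(s)
px=lambda L:np.array(L)/2.5+[110-.3,50-.3]
zt=a[2]-.0213
H=(onplane(c,px([(170,272),(647,271)]),zt)-a)@R; C=(onplane(c,px([(114,220),(708,220)]),zt)-a)@R
E=(onplane(c,px([(224,198),(614,198)]),.045)-a)@R
print("holes",H[:,:2],"corners",C[:,:2],"chamber corners",E[:,:2])
hc=np.array([H[:,0].mean()-.054,H[:,1].mean()]);cc=np.array([C[:,0].mean()-.066,C[:,1].mean()]);ec=np.array([E[:,0].mean()-.066,E[:,1].mean()])
print("cover ctr by holes",hc,"corners",cc,"chamber ctr",ec)
ang=lambda A:np.degrees(np.arctan2(A[1,0]-A[0,0],A[1,1]-A[0,1])); print("yaw",ang(H),ang(C),ang(E))
for n,p in (("w5 chamber",[.4897,-.0973,.045]),): print(n,((np.array(p)-a)@R)[:2])
for n in ("w7",):
  f=np.load(n+".npz"); P=(cloud(c,f["d"])-a)@R
  m=(abs(P[...,2]-(a[2]-.045))<.004)&(np.abs(P[...,1])<.08)&(P[...,0]<.1); p=P[m]; print("depth chamber edge x",np.percentile(p[:,0],[98,99]),"y",np.percentile(p[:,1],[1,99]))
  m=(abs(P[...,2]-.0213)<.004); p=P[m];print("depth cover edge x",np.percentile(p[:,0],[99,99.8]),"y",np.percentile(p[:,1],[.3,99.7]))
E
```

```text
holes [[ 0.05188459 -0.05284187]
 [ 0.05206636  0.05433312]] corners [[ 0.06322196 -0.06415517]
 [ 0.06318011  0.06680735]] chamber corners [[ 0.06784614 -0.06172983]
 [ 0.06780712  0.06999451]]
cover ctr by holes [-0.00202453  0.00074563] corners [-0.00279897  0.00132609] chamber ctr [0.00182663 0.00413234]
yaw 0.09717639455252551 -0.018310255129806146 -0.016976422324793506
w5 chamber [0.0017064  0.00336048]
depth chamber edge x [0.08696339 0.08780432] y [-0.0609382   0.06800042]
depth cover edge x [0.06305447 0.06356925] y [-0.06484716  0.06653274]
```

```bash
python3 -m crank '[{"fingers":0.0,"dp":[0.0025,0.0015,0],"roll":0},{"fingers":0.0,"dp":[0.0045,0.003,0.004],"roll":0},{"fingers":0.0,"dp":[0.0045,0.003,0.011],"roll":0},{"fingers":0.0,"dp":[0.0045,0.003,0.018],"roll":0},{"fingers":0.0,"dp":[0.0045,0.003,0.025],"roll":0},{"fingers":0.0,"dp":[0.0045,0.003,0.03],"roll":0},{"fingers":0.0,"dp":[0.0045,0.003,0.034],"roll":0},{"fingers":0.0,"dp":[0.0045,0.003,0.037],"roll":0},{"fingers":0.0,"dp":[0.0045,0.003,0.04],"roll":0},{"fingers":0.0,"dp":[0.0045,0.003,0.04],"roll":0}]'
```

```text
clock: 12.17
tool_pos: [0.4919, -0.096, 0.1154]
eef_rot: [-0.0, 0.986, 0.169, -0.0]
force: [-0.9, 1.1, -3.5]
width: 0.0099
grip_force: 88.2
```

```bash
python3 -m crank '[{"fingers":0.0,"dp":[0,0,0.002],"roll":0},{"fingers":0.0,"dp":[0,0,0.005],"roll":0},{"fingers":0.0,"dp":[0,0,0.008],"roll":0},{"fingers":0.0,"dp":[0,0,0.011],"roll":0},{"fingers":0.0,"dp":[0,0,0.014],"roll":0},{"fingers":0.0,"dp":[0,0,0.017],"roll":0},{"fingers":0.0,"dp":[0,0,0.02],"roll":0},{"fingers":0.0,"dp":[0,0,0.02],"roll":0},{"fingers":0.0,"dp":[0,0,0.02],"roll":0},{"fingers":0.0,"dp":[0,0,0.02],"roll":0}]'
python3 - <<'E'
from h import *
s=sense();c=K("wrist");  im,d=capture("wrist"); np.savez("w8.npz",im=im,d=d,**{f"c{i}":x for i,x in enumerate(c)})
a=s["tool_pos"]; R=toolR(s); print(s["clock"],a,np.degrees(np.arctan2(R[1,0],R[0,0])),s["force"])
L=im[145:175,:]; print(proj(c,[a+R@np.array([.052,y,.0213]) for y in (-.053,.0543)]))
u=proj(c,[a+R@np.array([.052,y,.0213]) for y in (-.053,.0543)]).astype(int)
A=[cv2.resize(im[v-20:v+20,x-20:x+20],(400,400),interpolation=cv2.INTER_CUBIC) for x,v in u]
cv2.imwrite("pics/w8.png",np.hstack(A)[:,:,::-1]); print(u)
E
```

```text
clock: 13.0
tool_pos: [0.4923, -0.096, 0.096]
eef_rot: [0.0, 0.986, 0.169, 0.0]
force: [-0.2, 0.8, -3.3]
width: 0.0102
grip_force: 88.2
13.0 [ 0.49233052 -0.0960397   0.0960355 ] 19.413491800797864 [-0.20176279  0.79291118 -3.30249918]
[[177.47675481 158.24538703]
 [368.51441044 158.19174519]]
[[177 158]
 [368 158]]
```

View pics/w8.png

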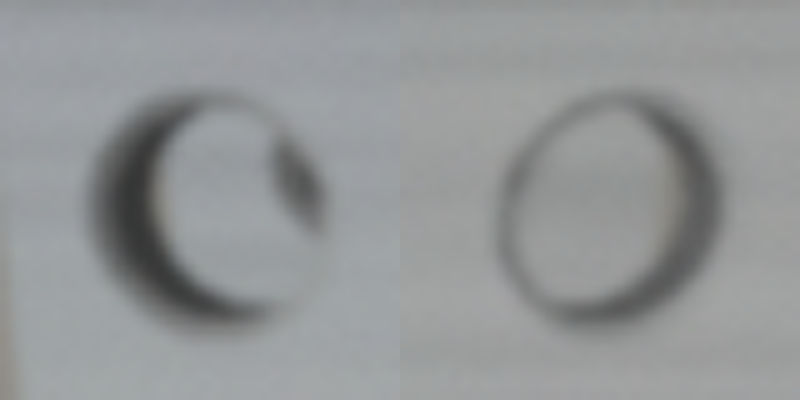

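Both cover holes are in view. In the left one a thread mouth shows at its right edge, near crop (300,175). In the right one no thread shows yet. I'll compare with where an aligned thread should project.

```bash
python3 - <<'E'
from h import *
f=np.load("w8.npz"); c=[f[f"c{i}"] for i in range(4)]; s=sense(); a=s["tool_pos"]; R=toolR(s)
off=np.array([[167,138],[358-40,138]])  # right panel starts at crop x=400 -> pixel 348
org=np.array([[157,138],[348,138]])
def crop(i,u): return (np.array(u)+.45-org[i])*10+[400*i,0]
# observed top-rim centres
obs=[(208,207),(612,205)]
for i,o in enumerate(obs):
    u=np.array(o)-[400*i,0]; u=u/10+org[i]-.45
    h=(onplane(c,[u],a[2]-.0213)[0]-a)@R
    t=h.copy(); t[2]=a[2]-.045; b=h.copy(); b[2]=.0293
    e=[crop(i,proj(c,[a+R@(t+np.array(d))])[0]).round(0) for d in ((0,0,0),(.003,0,0),(-.003,0,0),(0,.003,0),(0,-.003,0))]
    print(i,"hole",h,"thread aligned ctr/+x/-x/+y/-y edges",e,"lower rim ctr",crop(i,proj(c,[a+R@b])[0]).round())
E
```

```text
0 hole [ 0.05195956 -0.0530781   0.02129701] thread aligned ctr/+x/-x/+y/-y edges [array([353., 163.]), array([349., 116.]), array([356., 209.]), array([398., 163.]), array([307., 163.])] lower rim ctr [252. 194.]
1 hole [0.05203128 0.05436267 0.02132866] thread aligned ctr/+x/-x/+y/-y edges [array([470., 161.]), array([473., 115.]), array([466., 207.]), array([515., 161.]), array([424., 161.])] lower rim ctr [569. 192.]
```

```bash
python3 -m crank '[{"fingers":0.0,"dp":[-0.0005,-0.0013,0],"roll":0},{"fingers":0.0,"dp":[-0.0005,-0.0013,0.001],"roll":0},{"fingers":0.0,"dp":[-0.0005,-0.0013,0.002],"roll":0},{"fingers":0.0,"dp":[-0.0005,-0.0013,0.004],"roll":0},{"fingers":0.0,"dp":[-0.0005,-0.0013,0.006],"roll":0},{"fingers":0.0,"dp":[-0.0005,-0.0013,0.008],"roll":0},{"fingers":0.0,"dp":[-0.0005,-0.0013,0.009],"roll":0},{"fingers":0.0,"dp":[-0.0005,-0.0013,0.01],"roll":0},{"fingers":0.0,"dp":[-0.0005,-0.0013,0.01],"roll":0},{"fingers":0.0,"dp":[-0.0005,-0.0013,0.01],"roll":0}]'
python3 - <<'E'
from h import *
s=sense();c=K("wrist");  im,d=capture("wrist"); np.savez("w9.npz",im=im,d=d,**{f"c{i}":x for i,x in enumerate(c)})
a=s["tool_pos"]; R=toolR(s); print(s["clock"],a,s["force"])
g=cv2.cvtColor(im,cv2.COLOR_RGB2GRAY); org=[(157,138),(348,138)]
for i,o in enumerate([(20.8,20.7),(21.2,20.5)]):
    u=np.array(o)+org[i]-.45; h=(onplane(c,[u],a[2]-.0213)[0]-a)@R; t=h.copy(); t[2]=a[2]-.045
    print("aligned thread px",proj(c,[a+R@t])[0]-org[i], "px/mm",np.linalg.norm(proj(c,[a+R@t])-proj(c,[a+R@(t+[0,.001,0])])))
    sub=g[138:178,org[i][0]:org[i][0]+40]; print(sub[10:32,6:36:1].tolist() and "\n".join("".join("%4d"%v for v in r[6:36]) for r in sub[9:33:2]))
E
```

```text
clock: 13.88
tool_pos: [0.4913, -0.095, 0.0859]
eef_rot: [-0.0, 0.986, 0.169, -0.0]
force: [0.0, 0.5, -3.6]
width: 0.0102
grip_force: 88.2
13.8833 [ 0.49128906 -0.09497867  0.08590291] [ 0.02277317  0.45831477 -3.60268668]
aligned thread px [30.35349954 17.18810281] px/mm 1.5962587548415146
 159 160 160 160 160 160 159 157 153 144 139 133 130 130 132 135 139 141 146 153 156 158 160 160 160 160 161 161 160 160
 162 161 162 161 159 156 144 126 113 103  94  90  99 119 140 151 152 151 148 143 140 146 154 159 161 160 160 160 161 161
 158 158 158 157 146 127 107  88  76  67  81 116 144 156 159 159 160 158 148 127 108 110 125 140 152 157 157 157 159 158
 157 157 153 138 116  98  82  65  61  82 119 144 153 154 155 155 156 150 128 102  90  80  75  95 125 144 153 155 156 157
 159 158 148 126 100  82  66  56  68 105 139 151 153 154 154 153 154 148 126 101  90  78  64  59  78 116 144 157 160 159
 159 154 139 114  90  72  58  55  72 119 149 155 157 156 157 157 156 153 140 117 101  91  78  62  63  90 127 149 157 159
 157 153 138 114  92  72  57  55  70 112 146 159 161 161 161 160 159 161 156 143 1
[... 1464 characters left out ...]
 81  85  87  91  99 117 134 144 147 148 150 150 150 149 146 129 109  96  96 108 134 149 156 157
 158 158 154 140 121 110 112 116 122 128 136 142 146 149 151 153 151 153 152 152 141 119 102  95 101 120 142 152 156 157
 159 158 155 143 125 121 132 139 144 147 149 153 154 157 156 155 155 155 151 138 117  99  94  99 115 139 152 156 158 158
 159 160 160 156 145 130 131 147 153 155 154 154 156 155 155 153 149 138 120 102  93  94 103 121 144 156 159 159 159 160
 163 162 164 163 160 149 135 132 140 145 147 147 147 143 135 121 108  97  91  94 104 120 137 152 158 161 161 163 162 163
 161 161 162 162 162 160 156 146 135 123 115 107 102  99  97  97 101 109 120 133 145 151 155 160 162 161 161 161 162 162
```

The lens shapes show the threads in both holes symmetrically. The remaining offset is about +0.5 mm in x and y, at about 11 mm height. I'll make that last trim and check it.

```bash
python3 -m crank '[{"fingers":0.0,"dp":[0.0005,0.0005,0.001],"roll":0},{"fingers":0.0,"dp":[0.0005,0.0005,0.001],"roll":0},{"fingers":0.0,"dp":[0.0005,0.0005,0.001],"roll":0},{"fingers":0.0,"dp":[0.0005,0.0005,0.001],"roll":0},{"fingers":0.0,"dp":[0.0005,0.0005,0.001],"roll":0},{"fingers":0.0,"dp":[0.0005,0.0005,0.001],"roll":0},{"fingers":0.0,"dp":[0.0005,0.0005,0.001],"roll":0},{"fingers":0.0,"dp":[0.0005,0.0005,0.001],"roll":0},{"fingers":0.0,"dp":[0.0005,0.0005,0.001],"roll":0},{"fingers":0.0,"dp":[0.0005,0.0005,0.001],"roll":0}]'
python3 - <<'E'
from h import *
s=sense();c=K("wrist"); im,d=capture("wrist"); a=s["tool_pos"];R=toolR(s)
P=(cloud(c,d)-a)@R; m=(abs(P[...,0])<.07)&(abs(P[...,1])<.07)&(abs(P[...,2]-.0225)<.008)
p=P[m]; k=np.linalg.lstsq(np.c_[p[:,:2],np.ones(len(p))],p[:,2],rcond=None)[0]; print(k,"gap",a[2]-k[2]-.008-.045)
g=cv2.cvtColor(im,cv2.COLOR_RGB2GRAY)
for o in (157,348): print(g[153:158:2,o+6:o+36].tolist())
it,dt=capture("top"); t0=np.load("top0.npz"); Z0=t0["d"]; df=(abs(dt-Z0)>.015)&(dt>0)&(Z0>0)
for n,(u,v) in dict(bottle=(159,108),box=(362,178),forceps=(248,293),driver=(385,228)).items(): print(n,df[v-6:v+7,u-6:u+7].sum(),np.abs(it[v-10:v+10,u-10:u+10].astype(int)-t0["im"][v-10:v+10,u-10:u+10]).mean().round(1))
E
```

```text
clock: 14.77
tool_pos: [0.4919, -0.0953, 0.085]
eef_rot: [0.0, 0.986, 0.169, -0.0]
force: [-0.4, -0.0, -2.9]
width: 0.01
grip_force: 88.2
[ 0.002666   -0.00011558  0.02132672] gap 0.010634685536204606
[[158, 157, 154, 138, 115, 98, 83, 66, 62, 83, 122, 148, 156, 157, 158, 157, 152, 129, 103, 90, 79, 66, 69, 94, 124, 144, 152, 157, 157, 157], [161, 159, 148, 125, 100, 81, 64, 56, 67, 105, 139, 151, 154, 154, 153, 152, 141, 116, 97, 88, 74, 59, 53, 58, 78, 116, 143, 156, 159, 159], [158, 154, 138, 115, 90, 73, 58, 55, 73, 117, 149, 156, 156, 156, 156, 156, 147, 126, 103, 94, 80, 64, 55, 55, 63, 89, 126, 149, 156, 158]]
[[157, 157, 157, 156, 154, 139, 111, 88, 78, 83, 84, 94, 119, 136, 143, 148, 154, 155, 154, 152, 143, 119, 95, 90, 107, 130, 143, 151, 156, 157], [156, 155, 156, 153, 134, 104, 72, 58, 72, 86, 86, 90, 105, 129, 141, 146, 149, 149, 152, 151, 147, 132, 107, 92, 93, 112, 134, 148, 153, 155], [156, 156, 153, 145, 119, 82, 60, 66, 81, 90, 91, 94, 114, 134, 143, 145, 146, 147, 147, 147, 144, 134, 114, 97, 94, 106, 130, 147, 151, 153]]
bottle 0 13.7
box 0 15.0
forceps 0 14.6
driver 0 8.9
```

```bash
python3 -c "
from rig import sign_off; print(sign_off())"
```

```text
the job is handed in; nothing more can be done
None
```

I handed the job in with the pin fully down in the guide hole and the cover held level in the gripper, about 10.6 mm above the chamber; its screw holes measured within about 1 mm of the threads. The hand-in gave no verdict.

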